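# Hold a ring stamp down on the sprung print press

## Robot

A 6-joint arm with a two-finger parallel gripper is mounted at the origin on the work surface. World frame = base frame: x ahead of the robot, y to its left, z up, the work surface at z = 0. Lengths are in m, angles in rad, forces in N, time in s.
With the tool pointing down it reaches from about 0.35 to 0.8 m from the base axis. Payload 7.3 kg.
Tool frame: the origin (TCP) lies between the finger pads; the fingertips stand 25 mm ahead of it and the grasp point (between the pads) lies 6 mm ahead of it (r.tip_extent is the distance from the TCP to the fingertips, in m); z points along the fingers, y is the direction in which the jaws open and shut (so a half turn about z gives the same grasp; the last joint's range is limited). The gripper opens to 85 mm and grips with 20 to 120 N. Pads are 22 mm wide; open, the fingers measure 114 mm over their backs; the gripper's body (76 mm by 85 mm) begins 54 mm behind the grasp point. The pads swing forward as they close: fully open they stand 13 mm farther back than shut.
Start: joints at [1.021, 0.342, 1.524, -0, 1.275, -0.146], TCP at [0.206, 0.483, 0.256] pointing down, gripper open.
Joint ranges: [-2.53, 2.53], [-0.77, 2.02], [0.04, 2.7], [-1, 4.14], [0.28, 2.66], [-3.11, 3.11]. Speed limits (rad/s): [2.57, 2.57, 3.14, 3.14, 3.14, 3.14].

## Interface

Orientations are given as a unit quaternion [x, y, z, w].
In Python, from workcell import r, command_gripper, optics gives the robot as it stands. The module is installed in compiled form; this text tells all that it offers. Calls block until the motion is done:
- r.reach(position, orientation): joint-space move of the TCP to a pose.
- r.move_straight(position, orientation=None, speed=0.15, max_force=None): straight line of the TCP; orientation=None keeps the orientation; speed is the mean speed in m/s. With max_force (N) it stops when the force on the tool has changed by that much, and returns True; else False.
- r.movej(angles): joint-space move.
- command_gripper(opening, force=None): finger opening in m; force is the grip in N (None keeps the last); returns when the fingers have stopped.
- r.hold(seconds).
- r.solve_ik(position, orientation): joint angles nearest the present ones, or None.
- r.read_state(): the state.
- optics.get_image(name): name is "scene" or "top" or "wrist"; returns (picture, depth): 384x512x3 uint8, red, green, blue; 384x512 float32, m along the optical axis (not along the pixel's ray), 0 where there is no reading.
- optics.camera_model(name): a dict with "K" (3x3 intrinsics, pixels), "k1" (the pictures are not rectified: a ray, as slopes to the right and down, at radius r is drawn at 1 + k1 r^2 times it, then the intrinsics apply), "R" (3x3) and "t" (3): a world point X has camera coordinates R X + t; the wrist camera has in their place "tool_from_camera" (4x4, takes a point from camera to tool coordinates, whose origin is the TCP and whose axes are the flange's). Camera axes: x right, y down, z forward; pixel columns grow to the right and rows downward; lengths in m; the calibration is good to about 2 mm. A picture is of the moment at which its call begins: read the wrist's pose just before it. camera_model takes no time and is no camera call.
A pose or a line that the arm cannot do raises r.PlanningError and nothing moves.
- r.finish_job(): hands the job in, once; it reports no verdict.
The state is a dict: "time_s": time; "joint_positions": joint angles; "dq": joint speeds; "tau": joint torques, N m; "eef_pos": TCP position; "eef_rot": TCP orientation; "contact_force": force on the tool from outside, world axes, zero at the start; "torque": the same for the moment, N m; "grip_width": finger opening in m.
Only numpy, scipy, OpenCV 4.12 (cv2) and the standard library are available. Lean on these libraries where they do the work, as an engineer would, in place of code of your own. Each camera call takes 0.05 s, during which the arm holds its last target. There are 200 camera calls.

## Task

Take the turned-wood ring stamp (the one with a hole right through it), slide it down over the upright post of the print press until it sits flat on the sprung bed, then push the stamp down until the top of the bed is level with the tops of the two gauge blocks beside it, half of the bed's travel, never all the way down to its stop. Finish while still holding it pressed there: do not let go or ease off at the end, push on the stamp only and not on the press itself, and leave the solid stamp and the tape roll where they are.

Things in the scene. Friction and masses are not known exactly. Their poses are not given: they have to be found in the camera images.
- ring_stamp: Loose turned-wood ring stamp, 90 g, upright on the table: black rubber flange 66 mm across, 10 mm high, below a plain wooden body 50 mm across; 50 mm high in all; a 30 mm hole right through its axis. Origin: centre of its underside, z up the hole. Grip the body from above, clear of the flange, at any yaw. It stands in one of three places in a row ahead; solid stamp and tape roll have the others.
- press: Print press, fixed: plywood housing 160 x 160 x 45 mm high, a fixed steel post 26 mm across in the middle, a square sprung bed with paper over the housing. Two dark steel gauge blocks (40 x 16 mm) flank the bed, 71 mm from the post along the press's +y and -y, tops 69 mm above the table. Left or right of the midline, yaw within 0.4. Origin: centre of its underside, z up.
- post_tip (a point): Top centre of the press's fixed post, 126 mm above the table. The top 9 mm taper from 26 mm to 12 mm diameter; the post does not move when the bed goes down. The stamp's hole has 2 mm of play all round on it.
- bed_top (a point): Centre of the top face of the sprung bed (120 x 120 mm, 10 mm thick), on the post's axis; it moves with the bed. With the bed up it is 81 mm above the table, 12 mm higher than the gauge blocks' tops and 45 mm below the post's tip.
- press_bed (a joint): How far the bed is pressed down, m: 0 = up at rest (the stamp's weight alone does not sink it), 0.012 = top level with the gauge blocks (wanted), 0.024 = on its stop. The spring pushes back with about 2.5 N at the start, 9.5 N at 0.012, 17 N at the stop, and lifts the bed again when let go.
- solid_stamp: Loose wooden stamp of the same size and material (66 mm flange, 50 mm body, 50 mm high) but solid, with a rounded closed top: not wanted, leave it. Origin: centre of its underside.
- tape_roll: Loose roll of paper tape lying flat, 96 mm outside, 76 mm core hole, 24 mm high: leave it. Origin: centre of its underside.
- basket: Fixed low blue plastic basket of pencils, 210 x 120 mm, 60 mm high, on the side of the midline away from the press. Origin: centre of its underside.
Things that resemble listed ones, but are neither listed nor needed, are in the scene too. What is shaped like the ring_stamp but red is not meant.

How it is judged:
By the outcome, as a careful person would: the job done as asked, in the order asked, and still so for the second after the job is handed in, while the arm keeps its last pose, push and grip.
It also fails if it takes over 45 s, if anything falls off the work surface, if the arm or the gripper's body presses on something with over 40 N, if the wrist force passes 120 N, or if a joint passes its speed limit or range.

## Working session

There is one attempt and no reset: what is moved stays moved. The work goes in short steps, each a Python script; the robot and the scene stay as the last script left them, time stands still between calls to the robot, and variables do not carry over. Pictures are saved under pics/ and viewed, about 8 in all and at most 12, crops included, and the job is handed in when it is done.

```bash
mkdir -p pics; cat > h.py <<'E'
import numpy as np, cv2
from workcell import r, command_gripper, optics
from scipy.spatial.transform import Rotation as Ro
def snap(n,f):
    s=r.read_state(); im,d=optics.get_image(n); m=optics.camera_model(n)
    if n=="wrist":
        T=np.eye(4);T[:3,:3]=Ro.from_quat(s["eef_rot"]).as_matrix();T[:3,3]=s["eef_pos"]
        W=T@np.array(m["tool_from_camera"])
    else:
        W=np.eye(4);R=np.array(m["R"]);W[:3,:3]=R.T;W[:3,3]=-R.T@np.array(m["t"])
    cv2.imwrite(f"pics/{f}.png",im[:,:,::-1]); np.savez(f"pics/{f}.npz",im=im,d=d,W=W,K=m["K"],k1=m["k1"])
def ray(f,u,v):
    z=np.load(f"pics/{f}.npz"); p=cv2.undistortPoints(np.array([[[u,v]]],float),z["K"],np.array([float(z["k1"]),0,0,0]))[0,0]
    return z,np.array([p[0],p[1],1.])
def pt(f,u,v):  # by depth
    z,a=ray(f,u,v); return z["W"][:3,:3]@(a*z["d"][int(round(v)),int(round(u))])+z["W"][:3,3]
def onz(f,u,v,h):  # by plane height
    z,a=ray(f,u,v); d=z["W"][:3,:3]@a; t=z["W"][:3,3]; return t+d*(h-t[2])/d[2]
def cloud(f):
    z=np.load(f"pics/{f}.npz"); d=z["d"]; v,u=np.mgrid[:d.shape[0],:d.shape[1]]
    p=cv2.undistortPoints(np.stack([u,v],-1).reshape(-1,1,2).astype(float),z["K"],np.array([float(z["k1"]),0,0,0])).reshape(*d.shape,2)
    P=np.dstack([p,np.ones_like(d)])*d[...,None]; return P@z["W"][:3,:3].T+z["W"][:3,3]
def down(yaw): return (Ro.from_euler('z',yaw)*Ro.from_euler('x',np.pi)).as_quat()
def crop(f,u0,v0,u1,v1,k):
    cv2.imwrite(f"pics/{f}_c.png",cv2.resize(cv2.imread(f"pics/{f}.png")[v0:v1,u0:u1],None,fx=k,fy=k,interpolation=cv2.INTER_CUBIC))
E
python3 - <<'E'
from h import *
snap("top","top0");snap("scene","sc0")
a=cv2.imread("pics/top0.png");cv2.imwrite("pics/top0b.png",cv2.resize(a,None,fx=1.5,fy=1.5))
s=r.read_state();print(s["eef_rot"],s["time_s"],s["contact_force"],s["grip_width"],down(0),r.tip_extent)
E
```

```text
[ 2.00503344e-01  9.79692771e-01 -6.56192591e-04 -2.31854113e-04] 0.1 [ 0.55301814 -0.67508842 -0.11661317] 0.0853837262740542 [1.000000e+00 0.000000e+00 0.000000e+00 6.123234e-17] 0.025
```

View pics/top0b.png

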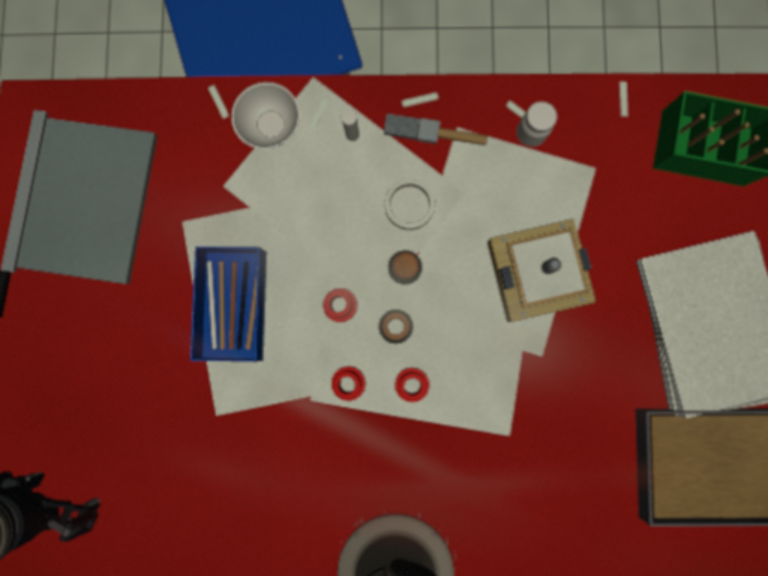

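View pics/sc0.png

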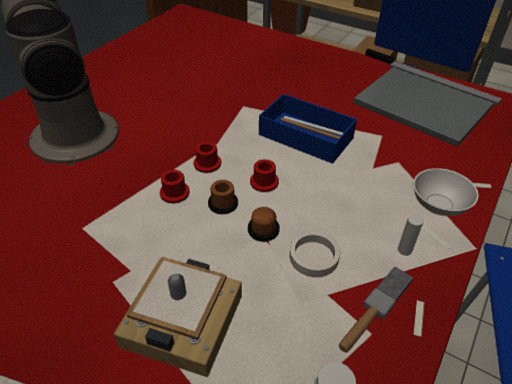

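The top view (1.5x) shows the brown piece with a see-through hole at (396,326), which is (223,195) in the scene view. The brown one at (405,266), scene (263,222), has a closed domed top, so it is the solid stamp. The pieces at (340,305), (348,383) and (412,384) are red look-alikes. The tape roll is at (409,205), and the press has its post at (552,265) and gauge blocks at (505,277) and (585,258). The ring stamp is therefore (396,326), which I'll confirm in a crop.

```bash
python3 - <<'E'
from h import *
crop("sc0",150,130,310,250,5)
C=cloud("top0"); 
print("ring",onz("top0",396/1.5,326/1.5,.05)); 
def med(u0,u1,v0,v1,lo,hi):
    c=C[v0:v1,u0:u1].reshape(-1,3); c=c[(c[:,2]>lo)&(c[:,2]<hi)]; return c
c=med(245,285,200,235,.04,.06); print(len(c),(c.max(0)+c.min(0))/2,c.max(0)-c.min(0))
c=med(320,400,140,220,.075,.09); print("bed",len(c),c[:,2].mean()); b,w,a=cv2.minAreaRect(c[:,:2].astype(np.float32));print(b,w,a)
for h,(u,v) in [(.069,(505,277)),(.069,(585,258))]: print("blk",onz("top0",u/1.5,v/1.5,h))
c=med(355,385,165,190,.11,.14);print("post",len(c),c.mean(0) if len(c) else 0)
print("posttip",onz("top0",552/1.5,265/1.5,.126))
E
```

```text
ring [ 0.45472643 -0.00315224  0.05      ]
166 [ 0.45703911 -0.00176528  0.04751724] [0.04631308 0.0465015  0.01366427]
bed 1898 0.0812648602663555
(0.5591337084770203, -0.2715975344181061) (0.12009461969137192, 0.11930448561906815) 13.598640441894531
blk [ 0.54191726 -0.19859087  0.069     ]
blk [ 0.57602363 -0.34266023  0.069     ]
post 77 [ 0.55820378 -0.26989073  0.12128444]
posttip [ 0.55611918 -0.26757802  0.126     ]
```

View pics/sc0_c.png

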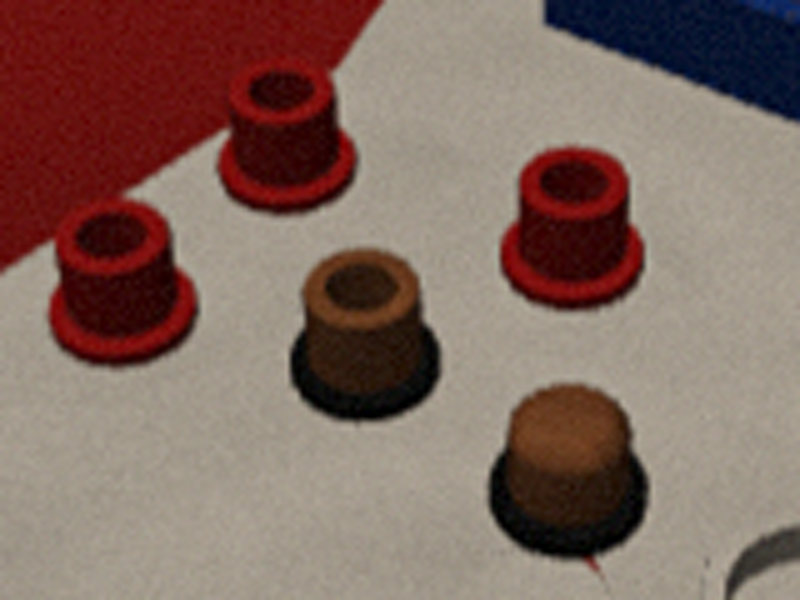

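The crop confirms it: the brown flanged piece at (363,285) in the crop has an open hole, and the one at (570,430) is domed and closed. Next come close wrist looks at the press and the ring.

```bash
python3 - <<'E'
from h import *
print(np.array(optics.camera_model("wrist")["tool_from_camera"]).round(3).tolist())
q=down(.26)
r.reach([.5585,-.2705,.30],q); r.hold(.3); snap("wrist","wp")
r.reach([.456,-.002,.22],q); r.hold(.3); snap("wrist","wr")
s=r.read_state();print(s["time_s"],s["eef_pos"],s["joint_positions"])
cv2.imwrite("pics/both.png",cv2.resize(np.hstack([cv2.imread("pics/wp.png"),cv2.imread("pics/wr.png")]),(800,300)))
for f,lo,hi in [("wp",.075,.087),("wr",.044,.056)]:
    C=cloud(f);c=C[(C[...,2]>lo)&(C[...,2]<hi)]; 
    ctr=np.array([.5585,-.2705] if f=="wp" else [.456,-.002]); c=c[np.linalg.norm(c[:,:2]-ctr,axis=1)<(.1 if f=="wp" else .04)]
    print(f,len(c),c.mean(0),(c.max(0)+c.min(0))/2,np.ptp(c,axis=0),cv2.minAreaRect(c[:,:2].astype(np.float32)))
C=cloud("wp");c=C[(C[...,2]>.1)&(C[...,2]<.135)];c=c[np.linalg.norm(c[:,:2]-[.5585,-.2705],axis=1)<.03];t=c[c[:,2]>c[:,2].max()-.006];print("post",len(c),c.max(0),t.mean(0),len(t))
E
```

```text
[[-0.001, -0.954, -0.301, 0.077], [1.0, -0.001, 0.0, -0.001], [-0.001, -0.301, 0.954, -0.117], [0.0, 0.0, 0.0, 1.0]]
4.8667 [ 0.45625878 -0.00246069  0.21997236] [-1.73610681e-01  2.52920214e-01  1.76024388e+00 -3.68800628e-05
  1.12841702e+00  1.13797229e+00]
wp 8885 [ 0.56069286 -0.27058817  0.08073315] [ 0.55676747 -0.27183856  0.08106932] [0.14247378 0.14245236 0.01185285] ((0.5568656325340271, -0.2715355157852173), (0.11998032033443451, 0.12039385735988617), 13.00994873046875)
wr 1103 [ 0.45500809 -0.0010432   0.04909144] [ 0.45392627 -0.00132696  0.04780654] [0.0489381  0.04900112 0.00744765] ((0.4542316496372223, -0.001186588779091835), (0.0484599769115448, 0.04901769757270813), 75.9017333984375)
post 474 [ 0.56967981 -0.25878662  0.12733563] [ 0.55765663 -0.27153356  0.12427453] 210
```

View pics/both.png

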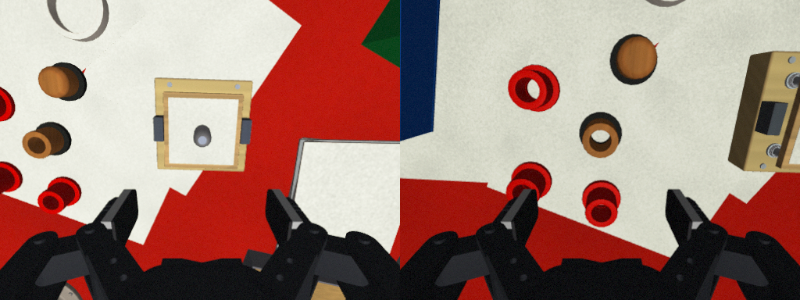

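The left half shows the press from above with its post at (202,135). The right half shows the open wooden ring at (600,137), with its neighbours clear of the jaw line. Next I grasp it, lift, and look above the post.

```bash
python3 - <<'E'
from h import *
q=down(.26); x,y=.4543,-.0012
command_gripper(.068,60)
r.move_straight([x,y,.10],q,speed=.2)
print(r.move_straight([x,y,.039],q,speed=.1,max_force=8), r.read_state()["eef_pos"])
command_gripper(.03,80); s=r.read_state(); print("grip",s["grip_width"],s["contact_force"],s["eef_pos"])
r.move_straight([x,y,.22],q,speed=.2)
r.reach([.557,-.2715,.22],q); r.hold(.4)
s=r.read_state();print(s["time_s"],s["grip_width"],s["contact_force"],s["eef_pos"]); snap("wrist","wh");snap("scene","sh")
crop("sh",90,130,310,330,2.5); a=cv2.imread("pics/sh_c.png"); b=cv2.imread("pics/wh.png")
print(a.shape); cv2.imwrite("pics/hb.png",np.hstack([cv2.resize(b,(500,375)),cv2.resize(a,(300,375))]))
C=cloud("wh");c=C.reshape(-1,3);c=c[(np.linalg.norm(c[:,:2]-s["eef_pos"][:2],axis=1)<.04)]
h=np.histogram(c[:,2],np.arange(.06,.26,.005));print([(round(float(e),3),int(n)) for e,n in zip(h[1],h[0]) if n])
E
```

```text
False [ 0.45480289 -0.00126939  0.03960268]
grip 0.048045646125090075 [-1.277622    0.09319035  7.99178848] [ 0.45490445 -0.00124528  0.04021238]
9.6 0.048158834486084864 [-0.19641317 -0.6998652  -0.54342179] [ 0.55711573 -0.27096547  0.22028296]
(500, 550, 3)
[(0.075, 255), (0.08, 2632), (0.085, 32), (0.09, 33), (0.095, 37), (0.1, 31), (0.105, 28), (0.11, 17), (0.115, 1), (0.18, 231), (0.185, 2039), (0.19, 596), (0.195, 500), (0.2, 673), (0.205, 866), (0.21, 1016), (0.215, 1066), (0.22, 1218), (0.225, 5525), (0.23, 1255), (0.235, 457), (0.24, 546), (0.245, 749), (0.25, 1139)]
```

View pics/hb.png

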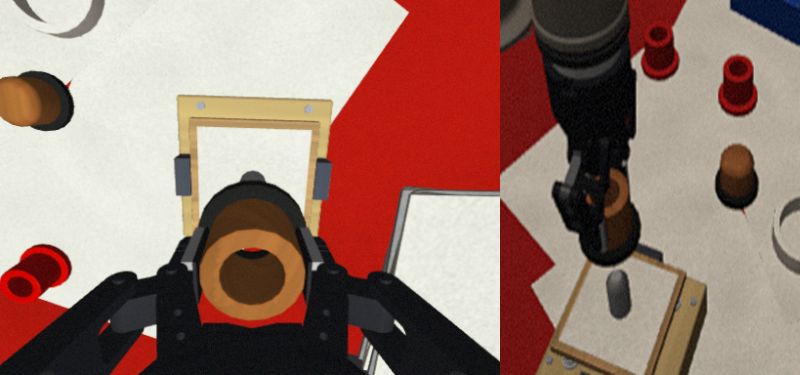

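The stamp is held upright by the body, flange clear below, above the post (post tip partly hidden at (252,175)). I'll measure its axis with the same camera.

```bash
python3 - <<'E'
from h import *
C=cloud("wh"); im=np.load("pics/wh.npz")["im"].astype(int)
e=np.array([.5571,-.27097])
d=np.linalg.norm(C[...,:2]-e,axis=2)
brown=(im[...,0]>im[...,2]*1.4)&(im[...,0]>90)
m=(d<.032)&brown&(C[...,2]>.222)&(C[...,2]<.236); 
z=np.median(C[m][:,2]); m&=abs(C[...,2]-z)<.003
p=C[m]; print("top z",z,len(p))
# outer edges: circle by minEnclosing of robust hull
c,rad=cv2.minEnclosingCircle(p[:,:2].astype(np.float32)); print("top",c,rad,p[:,:2].min(0),p[:,:2].max(0))
# hole in top face image: ellipse
mm=np.uint8(m)*255; cs,hi=cv2.findContours(mm,cv2.RETR_CCOMP,cv2.CHAIN_APPROX_NONE)
for k,cc in enumerate(cs):
    if len(cc)>60:
        el=cv2.fitEllipse(cc); print("contour",len(cc),hi[0,k,3],el[0],el[1],onz("wh",*el[0],z))
# side of stamp cylinder/flange: flange top
f=C[(d<.036)&(C[...,2]>.185)&(C[...,2]<.193)]; print("flange",len(f),f.min(0),f.max(0))
# post/bed from this view
b=C[(C[...,2]>.076)&(C[...,2]<.086)&(d<.09)]; print("bed rect",cv2.minAreaRect(b[:,:2].astype(np.float32)))
# post axis by cylinder ring fit in wp
C=cloud("wp");dd=np.linalg.norm(C[...,:2]-[.557,-.2715],axis=2)
from scipy.optimize import least_squares
s=C[(dd<.02)&(C[...,2]>.09)&(C[...,2]<.116)]
print("post cyl",least_squares(lambda v:np.hypot(s[:,0]-v[0],s[:,1]-v[1])-.013,[.557,-.2715],loss='soft_l1',f_scale=.001).x,len(s))
t=C[(dd<.02)&(C[...,2]>.1235)]; print("post tip",t.mean(0),len(t))
E
```

```text
top z 0.2293642190602755 4880
top (0.5558215379714966, -0.2725244462490082) 0.025528650730848312 [ 0.53163599 -0.29771741] [ 0.58069111 -0.24735591]
contour 289 -1 (257.91229248046875, 280.2534484863281) (92.1768569946289, 107.8703384399414) [ 0.55784339 -0.27145715  0.22936422]
contour 181 2 (257.8262939453125, 281.89971923828125) (59.30555725097656, 67.69102478027344) [ 0.55700627 -0.27164025  0.22936422]
flange 2460 [ 0.53968327 -0.3010096   0.18502173] [ 0.58888587 -0.23879425  0.19298738]
bed rect ((0.5591244101524353, -0.2711458206176758), (0.11510764062404633, 0.12017060071229935), 13.093199729919434)
post cyl [ 0.55649063 -0.27178383] 103
post tip [ 0.56839675 -0.26831828  0.35118756] 5695
```

Stamp axis ≈ (0.557, -0.2717) and post axis ≈ (0.5568, -0.2716), which is aligned well within the 2 mm play. I'll lower it with a force guard.

```bash
python3 - <<'E'
from h import *
q=down(.26); s=r.read_state(); x,y,_=s["eef_pos"]; x,y=.557,-.271
def rep(n,h):
    s=r.read_state();print(n,h,s["time_s"],np.round(s["eef_pos"],4),np.round(s["contact_force"],2),round(s["grip_width"],4))
h=r.move_straight([x,y,.130],q,speed=.06,max_force=6); rep("insert",h)
if not h:
    h=r.move_straight([x,y,.1185],q,speed=.02,max_force=2.0); r.hold(.2); rep("touch",h)
snap("scene","s2"); crop("s2",90,220,270,370,4)
E
```

```text
insert False 11.35 [ 0.5572 -0.2711  0.1304] [ 0.31 -0.42 -1.11] 0.0484
touch True 12.05 [ 0.5569 -0.271   0.1198] [ 0.94 -0.52  2.26] 0.048
```

View pics/s2_c.png

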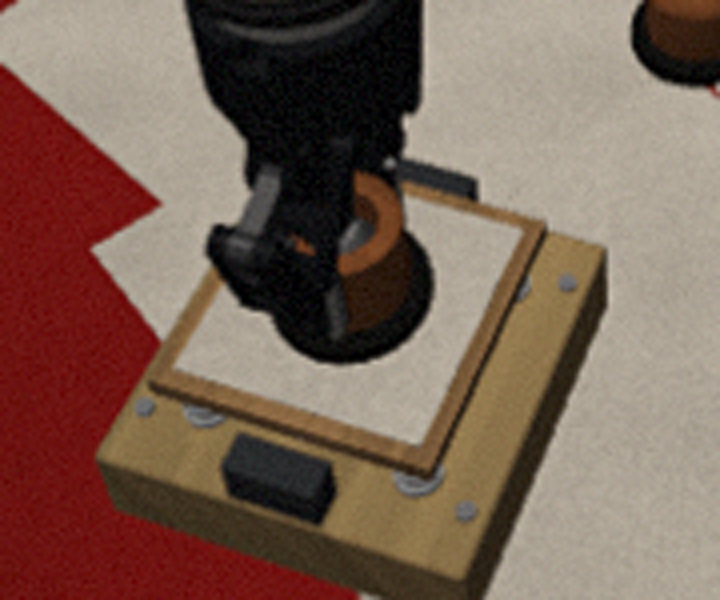

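The post is through the hole and the flange sits flat on the bed, with both gauge blocks visible (one at (278,475)). Now I press most of the way and measure.

```bash
cat >> h.py <<'E'
def rep(n,h=None):
    s=r.read_state();print(n,h,s["time_s"],np.round(s["eef_pos"],4),np.round(s["contact_force"],2),round(s["grip_width"],4))
def levels(cam,f):
    snap(cam,f);C=cloud(f);R=Ro.from_euler('z',.23).as_matrix()
    L=(C-[.5568,-.2716,0])@R; ok=(C[...,2]>.05)&(C[...,2]<.095)
    b=ok&(abs(L[...,0])<.05)&(abs(L[...,1])<.05)&(np.hypot(L[...,0],L[...,1])>.04)
    o=[]
    for sg in (1,-1):
        g=ok&(abs(L[...,0])<.016)&(abs(L[...,1]*sg-.071)<.005); o.append((g.sum(),np.median(L[g][:,2]).round(4) if g.any() else 0))
    A=L[b]; im=np.load(f"pics/{f}.npz")["im"][b]; w=im.min(1)>100; 
    print(cam,"bed",w.sum(),np.median(A[w][:,2]).round(4) if w.any() else 0,"blocks +y,-y",o)
E
python3 - <<'E'
from h import *
for c in("scene","top","wrist"): levels(c,"l0"+c)
q=down(.26)
h=r.move_straight([.557,-.271,.1098],q,speed=.02,max_force=12); r.hold(.3); rep("press",h)
for c in("scene","top","wrist"): levels(c,"l1"+c)
E
```

```text
scene bed 1200 0.0779 blocks +y,-y [(np.int64(78), np.float64(0.0661)), (np.int64(125), np.float64(0.0674))]
top bed 257 0.08 blocks +y,-y [(np.int64(45), np.float64(0.0687)), (np.int64(0), 0)]
wrist bed 7584 0.0794 blocks +y,-y [(np.int64(695), np.float64(0.0685)), (np.int64(689), np.float64(0.0684))]
press False 13.1833 [ 0.5569 -0.271   0.1103] [-1.07 -0.38  7.48] 0.0482
scene bed 1184 0.0684 blocks +y,-y [(np.int64(72), np.float64(0.0666)), (np.int64(129), np.float64(0.0675))]
top bed 248 0.0707 blocks +y,-y [(np.int64(44), np.float64(0.0686)), (np.int64(0), 0)]
wrist bed 7601 0.0699 blocks +y,-y [(np.int64(777), np.float64(0.0685)), (np.int64(747), np.float64(0.0684))]
```

```bash
python3 - <<'E'
from h import *
q=down(.26)
h=r.move_straight([.557,-.271,.1082],q,speed=.015,max_force=6); r.hold(.5); rep("press",h)
for c in("scene","top","wrist"): levels(c,"l2"+c)
a=cv2.imread("pics/l2scene.png")[220:370,90:270];b=cv2.imread("pics/l2wrist.png")
cv2.imwrite("pics/fin.png",np.hstack([cv2.resize(a,(400,333)),cv2.resize(b,(400,333))]))
E
```

```text
press False 14.0917 [ 0.5569 -0.271   0.1088] [-0.56 -0.67  9.1 ] 0.0482
scene bed 1182 0.0669 blocks +y,-y [(np.int64(75), np.float64(0.0663)), (np.int64(126), np.float64(0.0674))]
top bed 247 0.069 blocks +y,-y [(np.int64(45), np.float64(0.0689)), (np.int64(0), 0)]
wrist bed 7618 0.0684 blocks +y,-y [(np.int64(787), np.float64(0.0685)), (np.int64(759), np.float64(0.0684))]
```

View pics/fin.png

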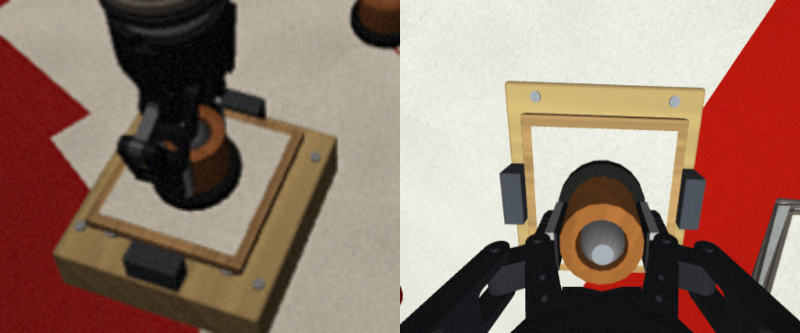

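All three cameras put the bed level with the gauge blocks. The picture shows the flange flat on the bed, the post in the hole at (602,243), and the gripper touching only the stamp. I'm handing it in while still pressing.

```bash
python3 - <<'E'
from h import *
rep("final"); r.finish_job()
E
```

```text
final None 14.2417 [ 0.5569 -0.271   0.1088] [-1.5   0.6   9.82] 0.0483
the job is handed in; nothing more can be done
```

I put the wooden ring stamp over the post, seated it flat on the bed, and pressed the bed down level with the gauge blocks. I handed the job in at 14.2 s, still gripping and pressing.

**Bed level:** the last checks agree that the bed is level with the blocks.

| Camera | Bed top (mm) | Gauge block tops (mm) |
|---|---|---|
| Wrist | 68.4 | 68.5 and 68.4 |
| Top | 69.0 | 68.9 (the other block was hidden) |
| Scene | 66.9 | 66.3 and 67.4 |

The scene camera reads about 2 mm low overall, but its bed value falls between its two block values.

**Force and grip:** the push was about 9–10 N, matching the 9.5 N expected at half travel. Bed travel followed the tool's travel, so the stamp did not slip. The solid stamp and the tape roll were not touched.

**Minor reading:** the tool force showed about 8 N upward as the jaws closed on the stamp, probably the fingertips brushing its flange. It went away on lifting.

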